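# Arm, shut and pin a membrane leak-test cell

## Task

Arm the leak tester by pressing its keys one at a time, yellow, then blue, then green, each fully down and let up again before the next. Then close the hinged blue upper half of the test cell, take the red-handled locking pin from its parking block and push it down through the holes of both halves until its flange presses the upper half fully shut against its spring plungers. Finish holding the pin by its handle and still pressing it down so that the cell stays fully shut; do not let go, and leave the other things on the bench where they are.

Things in the scene. Friction and masses are not known exactly. Their poses are not given: they have to be found in the camera images.
- cell: Leak-test cell, fixed. Origin: centre of the lower half at bench height; x runs from the front lug to the hinge, z up. Lower half: aluminium block 100 (x) x 90 (y) mm, top (mating plane) at z = 36 mm; foot plate 150 x 110 x 8 mm, x = -60 to +90 mm. A front lug, 40 (x) x 44 (y) mm, 36 mm tall, centred at x = -70 mm, has a vertical 13 mm hole.
- cell_hole (a point): Centre of the mouth of the hole in the lower half's front lug (13 mm wide, runs through, 36 mm above the bench); axes as the cell's.
- cell_hinge (a point): Middle of the upper half's hinge axis (along the cell's y), 56 mm behind the cell's centre, 36 mm above the bench. The upper half is a flat blue plate 90 mm wide, 6 to 106 mm from the axis, then a steel tab 36 mm wide out to 147 mm. When shut its outer face lies 10.5 mm above the axis.
- cell_lid (a joint): Opening angle of the upper half, rad: 0 shut (hard stop), 1.57 upright, 1.8 wide open; it swings up and back over the hinge. 0.16 kg; a stiff hinge (0.13 N m friction) keeps it where it is left, but below 0.06 rad two brass spring plungers (together 11 N m/rad) push it back: let go it rests about 0.04 rad (5 mm at the tab) open, the holes in line; about 6 N on the tab shuts it.
- lid_hole (a point): Centre of the 13 mm hole in the upper half's tab, on the outer face, 126 mm from the hinge axis (tab 10 mm thick); turns with the upper half, lies right over cell_hole when that is shut.
- pin: Locking pin, 50 g, standing upright in the parking block. Origin at the lower tip on its axis, z up along the pin. Steel shank 10 mm wide with a tapered tip, 34 mm long; flange 24 mm wide from 34 to 39 mm; round red handle with black rings, 18 mm wide, from 39 to 67 mm above the tip.
- pin_tip (a point): Lower tip of the pin, on its axis; same as the pin's origin.
- park: Grey parking block 60 x 60 x 44 mm, fixed; origin at the centre of its underside. The pin stands in its through hole, flange resting on top, so at the start the tip is 10 mm above the bench.
- key_pod: White key pod 80 (x) x 180 (y) x 22 mm, fixed; origin at the centre of its underside. Three round coloured keys stand in a row along its y, 54 mm apart, in any order of colours.
- key_yellow_top (a point): Centre of the top of the yellow key (26 mm wide, in a 42 mm wide housing); it stands 44 mm above the bench when up.
- key_blue_top (a point): Centre of the top of the blue key (26 mm wide, 44 mm above the bench when up).
- key_green_top (a point): Centre of the top of the green key (26 mm wide, 44 mm above the bench when up).
- key_yellow (a joint): Travel of the yellow key, m: 0 up, 0.006 fully down; a spring needs 4 N at full travel.
- key_blue (a joint): Travel of the blue key, m: 0 up, 0.006 fully down, 4 N.
- key_green (a joint): Travel of the green key, m: 0 up, 0.006 fully down, 4 N.
- amber_bottle: Brown bottle, 56 mm wide, 108 mm tall; bystander, origin under its centre.
- beaker: Glass beaker, 45 mm wide, 58 mm tall; bystander, origin under its centre.
- dish: Clear round dish, 90 mm wide, 15 mm tall; bystander, origin under its centre.
- timer: White bench timer, 64 x 66 x 19 mm, lying flat; bystander, origin under its centre.
- marker: Black and white marker pen, 135 mm long, lying; bystander, origin under its centre.

How it is judged:
By the outcome, as a careful person would: the job done as asked, in the order asked, and still so for the second after the job is handed in, while the arm keeps its last pose, push and grip.
It also fails if it takes over 64 s, if anything falls off the work surface, if the arm or the gripper's body presses on something with over 40 N, if the wrist force passes 120 N, or if a joint passes its speed limit or range.

## Robot

A 6-joint arm with a two-finger parallel gripper is mounted at the origin on the work surface; the furniture and walls round the work are solid. World frame = base frame: x ahead of the robot, y to its left, z up, the work surface at z = 0. Lengths are in m, angles in rad, forces in N, time in s.
With the tool pointing down it reaches from about 0.35 to 0.975 m from the base axis. Payload 4.9 kg.
Tool frame: the origin (TCP) lies between the finger pads; the fingertips stand 14 mm ahead of it and the grasp point (between the pads) lies 5 mm behind it (env.tcp_to_tips is the z of the fingertips in the tool frame, in m); z points along the fingers, y is the line along which they close (so a half turn about z gives the same grasp; the last joint's range is limited). The gripper opens to 85 mm and grips with 20 to 120 N. Pads are 22 mm wide; open, the fingers measure 114 mm over their backs; the gripper's body (76 mm by 85 mm) begins 54 mm behind the grasp point. The pads swing forward as they close: fully open they stand 13 mm farther back than shut.
Start: joints at [-0.119, 0.053, 1.613, -0, 1.476, -0.119], TCP at [0.625, 0, 0.245] pointing down, gripper open.
Joint ranges: [-3.01, 3.01], [-1.01, 2.22], [0.06, 2.58], [-1.02, 4.17], [0.09, 2.62], [-3.14, 3.14]. Speed limits (rad/s): [2.57, 2.57, 3.14, 3.14, 3.14, 3.14].

## Interface

Orientations are given as a unit quaternion [w, x, y, z].
In Python, from cell import env, cams gives the robot as it stands.
- The arm moves only by the shell command python3 -m pendant 'ROWS'. ROWS is JSON, a list of rows, each an object with "grip": the opening, from 0 (shut) to 1 (fully open); "translation": the shift along the world's x, y, z in mm, a list of three; "yaw": the turn about the world's z in rad. In form: [{"grip": grip, "translation": [x, y, z], "yaw": yaw}, ...]. A call has 1 to 5 rows; each row is the pose to reach, as a shift and turn from the pose commanded when the call began; what a row does not reach only later rows make up. A row lasts 1/10 s, in which the tool goes at most 50 mm and 8.59 degrees, less where a joint would pass 70% of its speed; a pose out of reach is approached as far as the arm can. A call with a gripper value outside its range is refused whole. The fingers move at their own pace and stop on an object; the grip force is fixed at half the most. Time passes only in rows, so rows that repeat a pose let the fingers close. It gives the time, the measured TCP pose, the force, the opening and the grip force at its end, in the units of the state.
- env.sense(): the state, without advancing time (a new reading comes with each control period).
- cams.grab_frame(name): name is "scene" or "side" or "wrist"; returns the picture (420x560x3 uint8, red, green, blue); there is no depth.
- cams.camera_params(name): a dict with "fx", "fy", "cx", "cy" (pixels), "k1" (the pictures are not rectified: a ray, as slopes to the right and down, at radius r is drawn at 1 + k1 r^2 times it, then the intrinsics apply), "R" (3x3) and "t" (3): a world point X has camera coordinates R X + t. Camera axes: x right, y down, z forward; pixel columns grow to the right and rows downward; lengths in m; the calibration is good to about 2 mm. A picture is of the moment at which its call begins: read the wrist's pose just before it. camera_params takes no time and is no camera call; for the wrist camera it gives the pose at the moment of the call.
- env.hand_in(): hands the job in; it is judged then, once.
The state is a dict: "clock": time; "qpos": joint angles; "dq": joint speeds; "tau": joint torques, N m; "eef_pos": TCP position; "tcp_rot": TCP orientation; "wrist_force": force on the tool from outside, world axes, zero at the start; "torque": the same for the moment, N m; "gripper_width": finger opening in m; "finger_force": force on a finger pad.
Only numpy, scipy, OpenCV 4.12 (cv2) and the standard library are available. Lean on these libraries where they do the work, as an engineer would, in place of code of your own. Each camera call takes 0.05 s, during which the arm holds its last target. There are 200 camera calls.

## Working session

There is one attempt and no reset: what is moved stays moved. The work goes in short steps, Python scripts to look and compute and a shell command to move; the robot and the scene stay as the last step left them, time stands still between calls to the robot, and variables do not carry over. Pictures are saved under pics/ and viewed, at most 10 in all, crops included, and the job is handed in when it is done.

```bash
mkdir -p pics; ls
cat > h.py <<'E'
import numpy as np, cv2
from cell import env, cams
def grab(n,f=None):
    p=cams.camera_params(n); im=cams.grab_frame(n)
    if f: cv2.imwrite('pics/'+f,im[:,:,::-1])
    return im,p
def ray(p,u,v):
    d=cv2.undistortPoints(np.array([[[u,v]]],float),np.array([[p['fx'],0,p['cx']],[0,p['fy'],p['cy']],[0,0,1]]),np.array([p['k1'],0,0,0,0.]))[0,0]
    R=np.array(p['R']);t=np.array(p['t'])
    return -R.T@t, R.T@np.array([d[0],d[1],1])
def onz(p,u,v,z):
    o,d=ray(p,u,v); return o+d*(z-o[2])/d[2]
def proj(p,X):
    c=np.array(p['R'])@np.array(X)+np.array(p['t']); a=c[:2]/c[2]; a=a*(1+p['k1']*(a@a))
    return a*[p['fx'],p['fy']]+[p['cx'],p['cy']]
def tri(rays):
    A=0;b=0
    for o,d in rays:
        d=d/np.linalg.norm(d);M=np.eye(3)-np.outer(d,d);A=A+M;b=b+M@o
    return np.linalg.solve(A,b)
E
python3 - <<'E'
from h import *
a=[grab(n)[0] for n in('scene','side')]
for n,x in zip(('scene','side'),a): cv2.imwrite(f'pics/{n}0.png',x[:,:,::-1])
w,p=grab('wrist','wrist0.png')
for n in('scene','side','wrist'):
    q=cams.camera_params(n); print(n,-np.array(q['R']).T@np.array(q['t']),np.array(q['R'])[2],q['fx'])
print(env.sense()['clock'],env.tcp_to_tips)
E
```

```text
pics
scene [-0.16363307 -0.67321807  0.76577345] [ 0.57864614  0.59101366 -0.56202446] 410.5725502808
side [0.59802693 1.21352635 0.64098991] [-0.03405327 -0.89429236 -0.44618555] 388.26743238964036
wrist [0.62483949 0.07409546 0.37353043] [-5.45848157e-04 -2.89173077e-01 -9.57276676e-01] 372.560082748217
0.15 0.014
```

View pics/scene0.png

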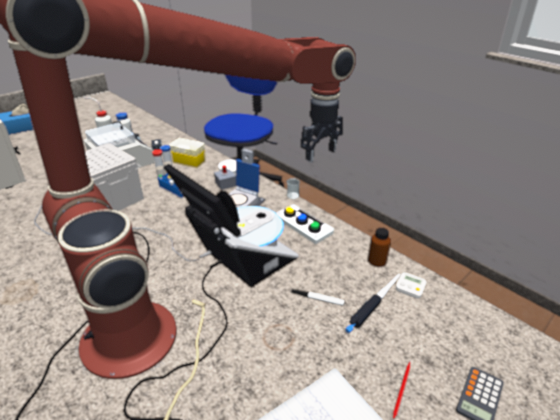

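View pics/side0.png

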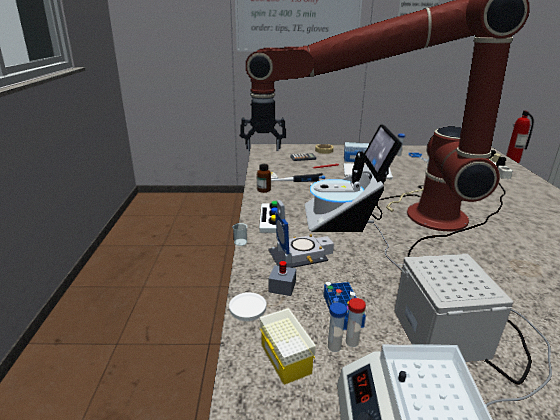

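View pics/wrist0.png

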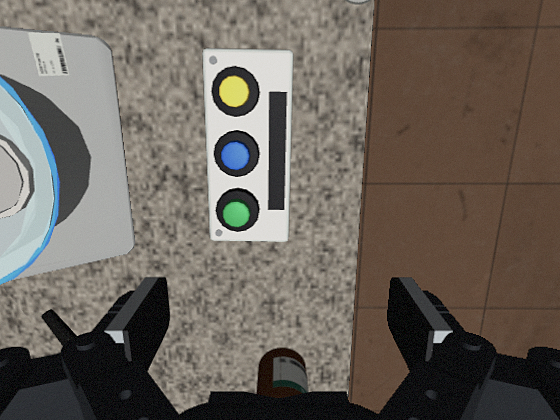

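Scene view: the key pod, with the parking block (~228,175) and the blue lid (~247,178) partly behind the analyser screen. Side view: blue lid upright (282,240), lug (327,243), pin's red handle (283,268), dish (248,306), beaker (240,234), bottle (264,178). Wrist view: yellow (234,91), blue (235,155), green (236,213).

Run:
```python
from h import *
im=cv2.imread('pics/wrist0.png'); p=cams.camera_params('wrist'); hsv=cv2.cvtColor(im,cv2.COLOR_BGR2HSV)
ps={n:cams.camera_params(n) for n in('scene','side')}
for n,lo,hi in(('yel',22,35),('blue',100,120),('green',50,80)):
    m=cv2.inRange(hsv,(lo,110,60),(hi,255,255)); m[:, :205]=0; m[:,270:]=0;m[260:]=0
    k,l,s,c=cv2.connectedComponentsWithStats(m); i=1+np.argmax(s[1:,4]); X=onz(p,*c[i],.044)
    print(n,c[i],s[i],X.round(4),{a:proj(ps[a],X).round(1) for a in ps})
S=ps['side']
for n,u,v,z in(('pinhandle',283,265,.092),('lug',327,243,.036),('dish',248,306,.01),('beaker',240,234,.03),('park',283,275,.044),('lidtop',281,222,.18)): print(n,onz(S,u,v,z).round(3))
for n,u,v,z in(('podTL',205,51,.022),('podBL',212,240,.022),('analyser',132,245,.04),('an2',108,45,.04)): print(n,onz(p,u,v,z).round(3))
s=env.sense();print(s['eef_pos'],s['tcp_rot'])
```

```text
yel [233.70678617  90.89372599] [219  75  31  33 781] [0.5873 0.0812 0.044 ] {'scene': array([289.7, 207.7]), 'side': array([274.8, 215.4])}
blue [234.89176829 155.15091463] [221 141  29  29 656] [0.5865 0.0274 0.044 ] {'scene': array([301.8, 215.1]), 'side': array([274.9, 208.1])}
green [235.80505415 213.70036101] [223 201  27  26 554] [ 0.5856 -0.0266  0.044 ] {'scene': array([314.5, 222.9]), 'side': array([275. , 201.2])}
pinhandle [0.57  0.431 0.092]
lug [0.434 0.241 0.036]
dish [0.654 0.485 0.01 ]
beaker [0.695 0.178 0.03 ]
park [0.569 0.407 0.044]
lidtop [0.575 0.374 0.18 ]
podTL [0.561 0.114 0.022]
podBL [ 0.558 -0.061  0.022]
analyser [ 0.485 -0.059  0.04 ]
an2 [0.485 0.116 0.04 ]
[6.24527260e-01 4.04126018e-05 2.44316533e-01] [-6.49234274e-04  7.07117115e-01  7.07095966e-01 -5.08472585e-04]
```

```bash
python3 -m pendant '[{"grip":0,"translation":[-18,40,-20],"yaw":0},{"grip":0,"translation":[-38,81,-40],"yaw":0},{"grip":0,"translation":[-38,81,-85],"yaw":0},{"grip":0,"translation":[-38,81,-130],"yaw":0},{"grip":0,"translation":[-38,81,-170],"yaw":0}]'; python3 -m pendant '[{"grip":0,"translation":[0,0,0],"yaw":0},{"grip":0,"translation":[0,0,0],"yaw":0}]'
```

```text
clock: 0.65
eef_pos: [0.586, 0.0815, 0.0731]
tcp_rot: [-0.0, 0.707, 0.707, -0.0]
wrist_force: [0.9, 0.9, -1.2]
gripper_width: 0.0124
finger_force: 0.0
clock: 0.85
eef_pos: [0.5866, 0.081, 0.0751]
tcp_rot: [-0.001, 0.707, 0.707, -0.001]
wrist_force: [1.2, -0.1, -0.2]
gripper_width: 0.0001
finger_force: 0.0
```

```bash
python3 -m pendant '[{"grip":0,"translation":[0,0,-14],"yaw":0},{"grip":0,"translation":[0,0,-20],"yaw":0},{"grip":0,"translation":[0,0,-24],"yaw":0},{"grip":0,"translation":[0,0,-24],"yaw":0}]'
```

```text
clock: 1.25
eef_pos: [0.5882, 0.0809, 0.0525]
tcp_rot: [0.001, 0.707, 0.707, 0.001]
wrist_force: [0.6, -0.5, 3.1]
gripper_width: -0.0002
finger_force: 1.8
```

```bash
python3 -m pendant '[{"grip":0,"translation":[0,0,-1.5],"yaw":0},{"grip":0,"translation":[0,0,-3],"yaw":0},{"grip":0,"translation":[0,0,-3],"yaw":0}]'
```

```text
clock: 1.55
eef_pos: [0.5884, 0.0809, 0.0518]
tcp_rot: [0.001, 0.707, 0.707, 0.001]
wrist_force: [-4.5, -1.0, 14.9]
gripper_width: -0.0001
finger_force: 7.7
```

```bash
python3 -m pendant '[{"grip":0,"translation":[0,0,15],"yaw":0},{"grip":0,"translation":[0,0,30],"yaw":0},{"grip":0,"translation":[-1,-27,30],"yaw":0},{"grip":0,"translation":[-1,-54,30],"yaw":0},{"grip":0,"translation":[-1,-54,30],"yaw":0}]'; python3 -m pendant '[{"grip":0,"translation":[0,0,-17],"yaw":0},{"grip":0,"translation":[0,0,-24],"yaw":0},{"grip":0,"translation":[0,0,-28],"yaw":0},{"grip":0,"translation":[0,0,-30],"yaw":0},{"grip":0,"translation":[0,0,-30],"yaw":0}]'
```

```text
clock: 2.05
eef_pos: [0.586, 0.0248, 0.079]
tcp_rot: [0.0, 0.708, 0.706, -0.0]
wrist_force: [-0.1, 0.7, -0.3]
gripper_width: 0.0
finger_force: 0.0
clock: 2.55
eef_pos: [0.5856, 0.0275, 0.0516]
tcp_rot: [-0.001, 0.707, 0.708, -0.002]
wrist_force: [-13.7, -1.0, 25.6]
gripper_width: 0.0
finger_force: 12.8
```

```bash
python3 -m pendant '[{"grip":0,"translation":[0,0,15],"yaw":0},{"grip":0,"translation":[0,0,30],"yaw":0},{"grip":0,"translation":[-1,-27,30],"yaw":0},{"grip":0,"translation":[-1,-54,30],"yaw":0},{"grip":0,"translation":[-1,-54,30],"yaw":0}]'; python3 -m pendant '[{"grip":0,"translation":[0,0,-17],"yaw":0},{"grip":0,"translation":[0,0,-24],"yaw":0},{"grip":0,"translation":[0,0,-28],"yaw":0},{"grip":0,"translation":[0,0,-30],"yaw":0},{"grip":0,"translation":[0,0,-30],"yaw":0}]'
```

```text
clock: 3.05
eef_pos: [0.5849, -0.0286, 0.0782]
tcp_rot: [0.0, 0.708, 0.706, -0.0]
wrist_force: [1.2, -0.1, 0.7]
gripper_width: 0.0001
finger_force: 0.0
clock: 3.55
eef_pos: [0.5846, -0.0261, 0.0516]
tcp_rot: [-0.002, 0.706, 0.708, -0.002]
wrist_force: [-14.4, 1.2, 26.5]
gripper_width: -0.0
finger_force: 13.3
```

```bash
python3 -m pendant '[{"grip":0,"translation":[0,0,45],"yaw":0},{"grip":0,"translation":[0,0,90],"yaw":0},{"grip":0,"translation":[0,0,140],"yaw":0},{"grip":0,"translation":[0,0,190],"yaw":0},{"grip":0,"translation":[0,0,240],"yaw":0}]';python3 -m pendant '[{"grip":0,"translation":[-10,40,20],"yaw":0},{"grip":0,"translation":[-20,80,40],"yaw":0},{"grip":0,"translation":[-35,125,50],"yaw":0},{"grip":0,"translation":[-50,170,60],"yaw":0},{"grip":0,"translation":[-60,215,60],"yaw":0}]'
python3 -m pendant '[{"grip":0,"translation":[-5,30,0],"yaw":0},{"grip":0,"translation":[-10,60,0],"yaw":0},{"grip":0,"translation":[-10,60,0],"yaw":0},{"grip":0,"translation":[-10,60,0],"yaw":0}]'
python3 - <<'E'
from h import *
im,p=grab('wrist','wrist1.png'); np.savez('p1.npz',**p)
E
```

```text
clock: 4.05
eef_pos: [0.5842, -0.0257, 0.2886]
tcp_rot: [-0.001, 0.707, 0.708, -0.001]
wrist_force: [0.7, -0.1, -0.4]
gripper_width: -0.0003
finger_force: 0.0
clock: 4.55
eef_pos: [0.524, 0.1907, 0.349]
tcp_rot: [0.0, 0.707, 0.708, 0.001]
wrist_force: [1.6, 0.7, 0.3]
gripper_width: 0.0002
finger_force: 0.0
clock: 4.95
eef_pos: [0.5143, 0.249, 0.3468]
tcp_rot: [-0.0, 0.706, 0.708, -0.001]
wrist_force: [0.3, -0.5, -0.5]
gripper_width: -0.0001
finger_force: 0.0
```

View pics/wrist1.png

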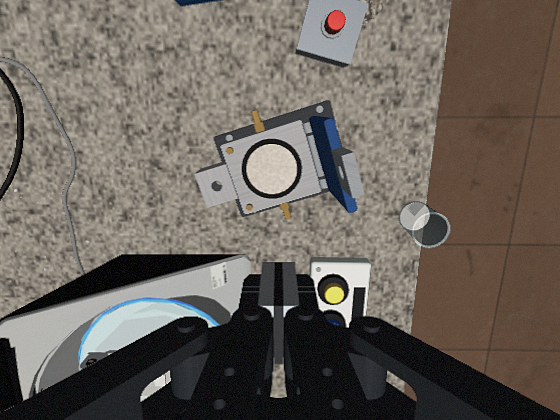

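Wrist view: cell with seat ring (271,168), lug hole (216,186), open blue lid (335,165) with tab hole (347,173), pin's red top (335,19) on the parking block.

Run:
```python
from h import *
p=dict(np.load('p1.npz')); im=cv2.imread('pics/wrist1.png'); g=cv2.cvtColor(im,cv2.COLOR_BGR2GRAY); hsv=cv2.cvtColor(im,cv2.COLOR_BGR2HSV)
def big(m,box):
    x0,y0,x1,y1=box; z=np.zeros_like(m); z[y0:y1,x0:x1]=m[y0:y1,x0:x1]
    k,l,s,c=cv2.connectedComponentsWithStats(z); i=1+np.argmax(s[1:,4]); return c[i],s[i]
h,s=big(cv2.inRange(g,0,90),(206,176,227,197)); print('hole',h,s)
r,s=big(cv2.inRange(g,0,60),(236,134,306,204)); r=(s[0]+s[2]/2-.5,s[1]+s[3]/2-.5); print('ring',r,s)
H=onz(p,*h,.036);C=onz(p,*r,.036); d=C-H; print(H,C,np.linalg.norm(d[:2]),np.arctan2(d[1],d[0]))
yaw=np.arctan2(d[1],d[0]); ex=np.array([np.cos(yaw),np.sin(yaw),0]); ey=np.array([-ex[1],ex[0],0])
hinge=C+.056*ex
for th in (1.4,1.5,1.57,1.65,1.8):
    r=-ex*np.cos(th)+np.array([0,0,1])*np.sin(th); n=ex*np.sin(th)+np.array([0,0,1])*np.cos(th)
    print(th,'lidhole',proj(p,hinge+.126*r+.0105*n).round(1),'tabend',proj(p,hinge+.147*r+.0105*n).round(1),[proj(p,hinge+.106*r+.0105*n+k*.045*ey).round(1) for k in(-1,1)])
red=cv2.inRange(hsv,(0,150,80),(8,255,255))|cv2.inRange(hsv,(172,150,80),(180,255,255))
c,s=big(red,(300,0,370,60)); print('red',c,s,onz(p,*c,.077),onz(p,*c,.065))
```

```text
hole [215.90625  186.203125] [212 181  10  10  64]
ring (np.float64(271.5), np.float64(168.0)) [242 139  60  59 712]
[0.43904164 0.22265505 0.036     ] [0.50620137 0.24511185 0.036     ] 0.07081480683113192 0.3226913311821207
1.4 lidhole [318.5 177.6] tabend [316.9 184.1] [array([333.5, 217.1]), array([305.4, 123.6])]
1.5 lidhole [332.8 173.1] tabend [334.7 178.6] [array([344.5, 213.7]), array([317.1, 119.6])]
1.57 lidhole [342.8 169.8] tabend [347.1 174.6] [array([352.1, 211.2]), array([325.3, 116.8])]
1.65 lidhole [354.  165.9] tabend [361.1 169.7] [array([360.6, 208.1]), array([334.5, 113.6])]
1.8 lidhole [373.8 158.3] tabend [385.9 160.2] [array([375.7, 202. ]), array([350.9, 107.6])]
red [335.73519164  19.97909408] [327  10  19  21 287] [0.5690248  0.39608125 0.077     ] [0.57066589 0.39827456 0.065     ]
```

Run:
```python
import cv2
im=cv2.imread('pics/wrist1.png')[90:225,185:370]; cv2.imwrite('pics/crop1.png',cv2.resize(im,None,fx=4,fy=4,interpolation=cv2.INTER_CUBIC))
```

```text
(no output)
```

View pics/crop1.png

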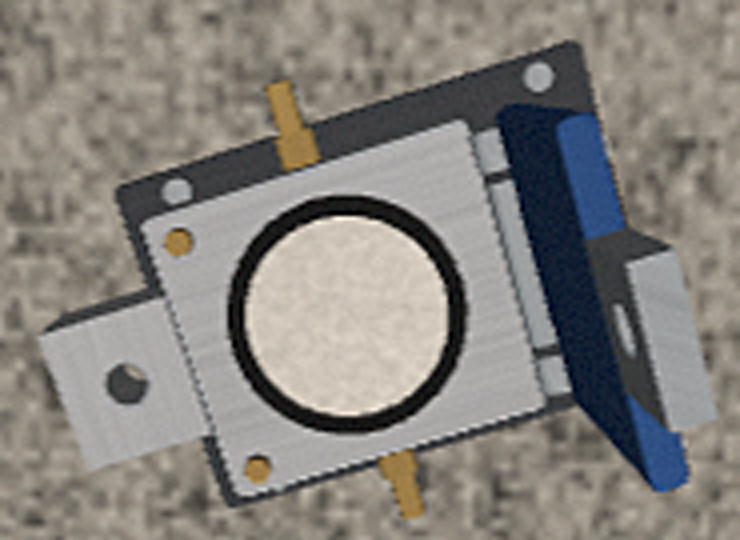

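The crop confirms the lid stands about upright (~1.6 rad), its tab on the far side. I'll go behind it with closed fingers and swing it over.

```bash
python3 -m pendant '[{"grip":0,"translation":[40,13,0],"yaw":0.12},{"grip":0,"translation":[80,26,0],"yaw":0.24},{"grip":0,"translation":[106,35,0],"yaw":0.32},{"grip":0,"translation":[106,35,-45],"yaw":0.32},{"grip":0,"translation":[106,35,-90],"yaw":0.32}]'; python3 -m pendant '[{"grip":0,"translation":[0,0,-45],"yaw":0},{"grip":0,"translation":[0,0,-90],"yaw":0},{"grip":0,"translation":[0,0,-90],"yaw":0}]'
python3 - <<'E'
from h import *
ex=np.array([.948,.318]);hin=np.array([.5593,.2629])
s=env.sense();P=s['eef_pos'];print(s['qpos'])
hw=.012
for th in (1.55,1.3,1.1,.9,.7,.5,.35,.2,.1,.05):
    r=.118; x=-r*np.cos(th)+.0105*np.sin(th)+hw*np.sin(th); z=.036+r*np.sin(th)+.0105*np.cos(th)
    T=np.r_[hin+ex*x,z+.014]; print(th,((T-P)*1000).round(0))
im,p=grab('side','side1.png')
E
```

```text
clock: 5.5
eef_pos: [0.6232, 0.2821, 0.2587]
tcp_rot: [0.001, 0.586, 0.81, 0.001]
wrist_force: [-0.8, 0.9, -0.7]
gripper_width: -0.0002
finger_force: 0.0
clock: 5.8
eef_pos: [0.6164, 0.2801, 0.1586]
tcp_rot: [-0.005, 0.586, 0.81, -0.007]
wrist_force: [0.2, -0.6, -1.1]
gripper_width: 0.0
finger_force: 0.0
[ 3.16710284e-01  2.45086841e-01  1.54771126e+00 -1.73811249e-04
  1.36525693e+00 -1.52810000e-03]
1.55 [-38. -11.  10.]
1.3 [-66. -20.   8.]
1.1 [-89. -28.   1.]
0.9 [-110.  -35.  -10.]
0.7 [-129.  -41.  -25.]
0.5 [-145.  -47.  -43.]
0.35 [-155.  -50.  -58.]
0.2 [-162.  -53.  -75.]
0.1 [-166.  -54.  -86.]
0.05 [-168.  -54.  -92.]
```

```bash
python3 -m pendant '[{"grip":0,"translation":[-20,-6,0],"yaw":0},{"grip":0,"translation":[-40,-13,0],"yaw":0},{"grip":0,"translation":[-56,-18,0],"yaw":0},{"grip":0,"translation":[-71,-23,-1],"yaw":0},{"grip":0,"translation":[-94,-31,-8],"yaw":0}]'; python3 -m pendant '[{"grip":0,"translation":[-21,-7,-11],"yaw":0},{"grip":0,"translation":[-40,-13,-26],"yaw":0},{"grip":0,"translation":[-56,-19,-44],"yaw":0},{"grip":0,"translation":[-56,-19,-44],"yaw":0}]'
python3 - <<'E'
from h import *
im,p=grab('side'); cv2.imwrite('pics/side2.png',cv2.resize(im[190:290,230:370,::-1],None,fx=5,fy=5,interpolation=cv2.INTER_CUBIC))
E
```

```text
clock: 6.35
eef_pos: [0.5303, 0.2526, 0.1666]
tcp_rot: [0.003, 0.586, 0.81, 0.004]
wrist_force: [1.6, 1.1, 1.6]
gripper_width: -0.0003
finger_force: 0.5
clock: 6.75
eef_pos: [0.4702, 0.2324, 0.1173]
tcp_rot: [0.0, 0.586, 0.811, 0.0]
wrist_force: [1.4, 0.4, -0.4]
gripper_width: 0.0001
finger_force: 0.0
```

View pics/side2.png

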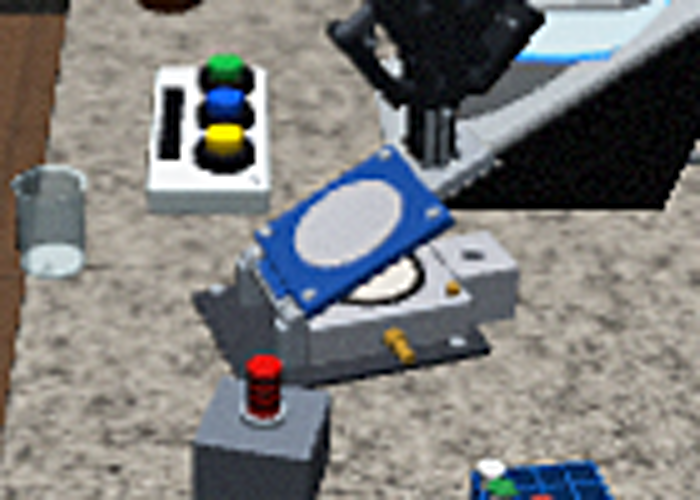

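```bash
python3 -m pendant '[{"grip":0,"translation":[-8,-3,-15],"yaw":0},{"grip":0,"translation":[-15,-5,-30],"yaw":0},{"grip":0,"translation":[-20,-7,-42],"yaw":0},{"grip":0,"translation":[-20,-7,-51],"yaw":0},{"grip":0,"translation":[-20,-7,-51],"yaw":0}]'
```

```text
clock: 7.3
eef_pos: [0.4497, 0.2255, 0.0633]
tcp_rot: [-0.001, 0.585, 0.811, -0.001]
wrist_force: [-0.7, 0.6, 1.2]
gripper_width: 0.0002
finger_force: 0.4
```

```bash
python3 -m pendant '[{"grip":0,"translation":[0,0,45],"yaw":0},{"grip":0.3,"translation":[0,0,90],"yaw":0},{"grip":0.5,"translation":[15,25,130],"yaw":0},{"grip":0.5,"translation":[30,50,170],"yaw":0},{"grip":0.5,"translation":[50,80,200],"yaw":0}]';python3 -m pendant '[{"grip":0.5,"translation":[20,25,15],"yaw":0},{"grip":0.5,"translation":[20,25,15],"yaw":0},{"grip":0.5,"translation":[20,25,15],"yaw":0},{"grip":0.5,"translation":[20,25,15],"yaw":0}]'
python3 - <<'E'
from h import *
im,p=grab('wrist','wrist2.png'); np.savez('p2.npz',**p)
E
```

```text
clock: 7.8
eef_pos: [0.5022, 0.307, 0.2692]
tcp_rot: [0.001, 0.586, 0.811, 0.002]
wrist_force: [0.3, -0.1, 0.4]
gripper_width: 0.0427
finger_force: 0.0
clock: 8.2
eef_pos: [0.5202, 0.3303, 0.2788]
tcp_rot: [-0.001, 0.586, 0.811, -0.001]
wrist_force: [0.0, 0.5, -0.4]
gripper_width: 0.0428
finger_force: 0.0
```

View pics/wrist2.png

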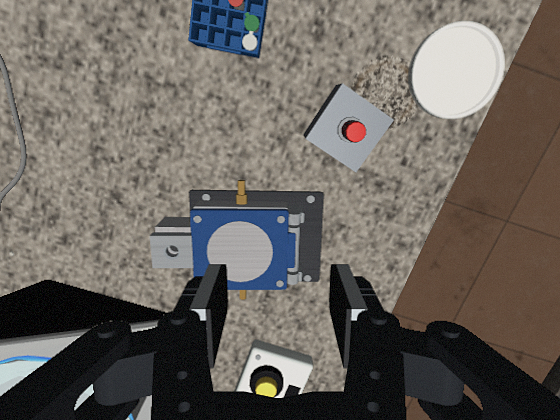

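Lid is nearly shut (tab hole at (172,251)); the pin's red top is at (354,131) on the block; dish at (458,70).

Run:
```python
from h import *
p=dict(np.load('p2.npz')); im=cv2.imread('pics/wrist2.png'); g=cv2.cvtColor(im,cv2.COLOR_BGR2GRAY); hsv=cv2.cvtColor(im,cv2.COLOR_BGR2HSV)
def big(m,box):
    x0,y0,x1,y1=box; z=np.zeros_like(m); z[y0:y1,x0:x1]=m[y0:y1,x0:x1]
    k,l,s,c=cv2.connectedComponentsWithStats(z); i=1+np.argmax(s[1:,4]); return c[i],s[i]
h,s=big(cv2.inRange(g,0,90),(162,241,183,262)); print('hole',h,s,onz(p,*h,.0515))
print(g[245:258,164:181])
for vmin in (100,150,200):
    red=cv2.inRange(hsv,(0,150,vmin),(8,255,255))|cv2.inRange(hsv,(172,150,vmin),(180,255,255))
    try: c,s=big(red,(330,105,380,160)); print(vmin,c,s,onz(p,*c,.077))
    except Exception as e: print(e)
print(hsv[118:146:2,340:370:2,2])
print(env.sense()['qpos'])
```

```text
hole [170.37142857 253.48571429] [166 249  11   8  35] [0.43921841 0.22096763 0.0515    ]
[[149 148 155 151 152 141 121 107 117 134 153 158 153 153 153 150 153]
 [149 150 153 156 163 139  83  64  63  66  84 121 154 155 153 150 146]
 [151 155 140 119 155 143  73  52  62  60  66  68 102 147 151 150 148]
 [156 158 113  92 156 178 122  67  66  63  67  62  62 113 153 156 154]
 [153 144  91  64 154 182 154  96  54  62  69  62  57  96 143 162 157]
 [158 132  68  46 127 168 175 151 109  66  56  58  58  56 129 158 155]
 [157 128  69  42  79 158 180 172 170 150 121 105 111 102 137 160 158]
 [157 138  83  46  47  86 158 185 183 174 165 169 171 171 164 156 156]
 [155 157 121  70  52  49  74 114 147 176 191 185 149  99 131 155 159]
 [155 149 153 101  47  55  52  61  69  76  81  79  61  93 138 159 157]
 [153 148 152 136  95  57  54  51  56  53  54  42  72 128 151 158 155]
 [152 153 150 152 151 138  99  57  47  44  82  94 129 153 149 151 153]
 [158 157 152 149 154 152 152 151 152 153 155 155 155 154 154 155 157]]
100 [355.41269841 131.56825397] [346 122  20  20 315] [0.56898764 0.39642424 0.077    
[... 462 characters left out ...]
 218 219 217 218 223 146 176 164]
 [152  14  31  68 219 220 218 219 215 220 219 218 218 178 170]
 [156  13  34 150 226 217 217 217 219 217 218 219 219 142 167]
 [154  26  33 132 222 219 220 219 218 217 219 216 218 154 169]
 [169  70  38 130 224 220 222 219 220 219 217 218 223 138 168]
 [156 147  32  88 226 218 222 220 218 219 218 222 187 172 168]
 [131 154 153  11 163 226 219 221 219 220 221 213 184 167 170]
 [177 166 149 172 121 125 224 223 224 222 193 183 170 165 166]
 [171 174 172 178 148 135 151 114 107 183 175 172 169 166 168]
 [175 173 171 171 174 173 172 171 172 169 164 167 166 170 166]]
[ 4.44843040e-01  1.56826865e-02  1.59525524e+00 -1.66270285e-04
  1.53335537e+00  1.25342240e-01]
```

```bash
python3 -m pendant '[{"grip":0.6,"translation":[25,33,-20],"yaw":0},{"grip":0.6,"translation":[49,66,-50],"yaw":0},{"grip":0.6,"translation":[49,66,-90],"yaw":0},{"grip":0.6,"translation":[49,66,-125],"yaw":0},{"grip":0.6,"translation":[49,66,-160],"yaw":0}]';python3 -m pendant '[{"grip":0.6,"translation":[0,0,-25],"yaw":0},{"grip":0.6,"translation":[0,0,-45],"yaw":0},{"grip":0.6,"translation":[0,0,-52],"yaw":0},{"grip":0.6,"translation":[0,0,-52],"yaw":0},{"grip":0.6,"translation":[0,0,-52],"yaw":0}]'
python3 - <<'E'
from h import *
p=dict(np.load('p2.npz')); print(onz(p,171.7,251,.0515), env.sense()['eef_pos'])
E
```

```text
clock: 8.75
eef_pos: [0.569, 0.396, 0.1176]
tcp_rot: [-0.0, 0.586, 0.811, -0.001]
wrist_force: [0.1, -0.8, -0.1]
gripper_width: 0.0514
finger_force: 0.0
clock: 9.25
eef_pos: [0.5705, 0.397, 0.0695]
tcp_rot: [0.0, 0.586, 0.811, 0.001]
wrist_force: [0.2, -0.2, -0.2]
gripper_width: 0.0512
finger_force: 0.0
[0.43985858 0.22409718 0.0515    ] [0.57045692 0.39698397 0.06947231]
```

```bash
python3 -m pendant '[{"grip":0.6,"translation":[-1,-0.5,-1],"yaw":0},{"grip":0.3,"translation":[-1,-0.5,-1],"yaw":0},{"grip":0,"translation":[-1,-0.5,-1],"yaw":0},{"grip":0,"translation":[-1,-0.5,-1],"yaw":0},{"grip":0,"translation":[-1,-0.5,-1],"yaw":0}]';python3 -m pendant '[{"grip":0,"translation":[0,0,0],"yaw":0},{"grip":0,"translation":[0,0,0],"yaw":0},{"grip":0,"translation":[0,0,0],"yaw":0}]'
```

```text
clock: 9.75
eef_pos: [0.5695, 0.3969, 0.0683]
tcp_rot: [0.0, 0.585, 0.811, 0.001]
wrist_force: [0.4, -0.8, 4.2]
gripper_width: 0.016
finger_force: 59.0
clock: 10.05
eef_pos: [0.5695, 0.3969, 0.0683]
tcp_rot: [0.0, 0.585, 0.811, 0.001]
wrist_force: [0.5, -0.2, 5.1]
gripper_width: 0.0159
finger_force: 59.0
```

```bash
python3 -m pendant '[{"grip":0,"translation":[0,0,20],"yaw":0},{"grip":0,"translation":[0,0,45],"yaw":0},{"grip":0,"translation":[0,0,75],"yaw":0},{"grip":0,"translation":[-25,-33,85],"yaw":0},{"grip":0,"translation":[-52,-69,85],"yaw":0}]';python3 -m pendant '[{"grip":0,"translation":[-26,-35,0],"yaw":0},{"grip":0,"translation":[-52,-69,0],"yaw":0},{"grip":0,"translation":[-78,-104,0],"yaw":0},{"grip":0,"translation":[-78,-104,-10],"yaw":0},{"grip":0,"translation":[-78,-104,-10],"yaw":0}]'
python3 - <<'E'
from h import *
print(env.sense()['eef_pos'])
im,p=grab('wrist','wrist3.png'); np.savez('p3.npz',**p)
im2,ps=grab('side','side3.png'); np.savez('ps.npz',**ps)
X=env.sense()['eef_pos']; H=np.array([.4394,.2234,.0515])
for n,q in(('w',p),('s',ps)): print(n,'tip',proj(q,X-np.array([0,0,.0583])),'hole',proj(q,H))
a=np.zeros((600,800,3),np.uint8)
a[:,:400]=cv2.resize(im[200:350,210:310],(400,600),interpolation=cv2.INTER_CUBIC)
a[:400,400:]=cv2.resize(im2[180:260,285:365],(400,400),interpolation=cv2.INTER_CUBIC)
cv2.imwrite('pics/c3.png',a[:,:,::-1])
E
```

```text
clock: 10.55
eef_pos: [0.5178, 0.3278, 0.1544]
tcp_rot: [0.001, 0.585, 0.811, 0.002]
wrist_force: [-0.6, -0.8, -0.4]
gripper_width: 0.0159
finger_force: 59.2
clock: 11.05
eef_pos: [0.4373, 0.2226, 0.1402]
tcp_rot: [-0.001, 0.586, 0.81, -0.001]
wrist_force: [0.0, 0.5, -0.9]
gripper_width: 0.0157
finger_force: 59.2
[0.43729183 0.22256396 0.14024508]
w tip [281.57102577 243.49807264] hole [281.43296122 224.95376432]
s tip [325.64656313 226.10923762] hole [324.85420945 235.48008648]
```

View pics/c3.png

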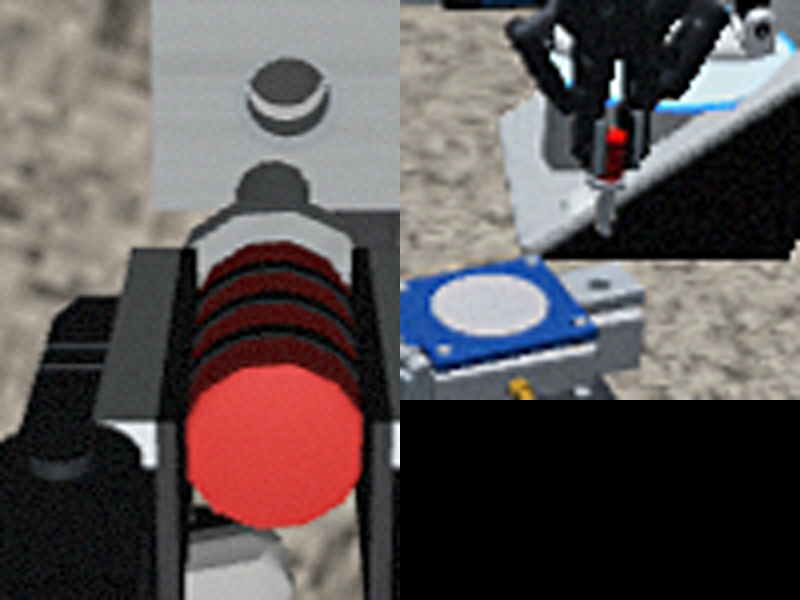

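Left part (wrist): tab hole at about (282,224), pin shank end at (278,245), pin centred between the pads. Right part (side): lid shut to its rest, pin above it and vertical. The pin seems ~2 mm to the image left, so I measure again once settled.

```bash
python3 -m pendant '[{"grip":0,"translation":[0,0,-20],"yaw":0},{"grip":0,"translation":[0,0,-20],"yaw":0},{"grip":0,"translation":[0,0,-20],"yaw":0},{"grip":0,"translation":[0,0,-20],"yaw":0}]'
python3 - <<'E'
from h import *
X=env.sense()['eef_pos'];print(X)
im,p=grab('wrist','wrist4.png'); np.savez('p4.npz',**p)
H=np.array([.4394,.2234,.0515])
print('tip',proj(p,X-np.array([0,0,.0583])),'flange-',proj(p,X-np.array([0,0,.0243])),'top',proj(p,X+np.array([0,0,.0087])),'hole',proj(p,H))
hsv=cv2.cvtColor(im,cv2.COLOR_RGB2HSV); m=cv2.inRange(hsv,(0,150,200),(8,255,255))|cv2.inRange(hsv,(172,150,200),(180,255,255))
k,l,s,c=cv2.connectedComponentsWithStats(m); i=1+np.argmax(s[1:,4]); print('red',c[i],s[i])
cv2.imwrite('pics/c4.png',cv2.resize(im[205:325,235:325,::-1],None,fx=5,fy=5,interpolation=cv2.INTER_CUBIC))
E
```

```text
clock: 11.55
eef_pos: [0.4397, 0.224, 0.1231]
tcp_rot: [0.0, 0.585, 0.811, 0.0]
wrist_force: [0.5, -0.1, 0.3]
gripper_width: 0.0155
finger_force: 59.2
[0.43973121 0.22404255 0.12310863]
tip [277.21790994 243.30913273] flange- [277.15217592 271.0589759 ] top [277.0580131 310.6911868] hole [276.33679411 235.58186259]
red [278.14507772 310.96965211] [ 258  292   42   39 1351]
```

View pics/c4.png

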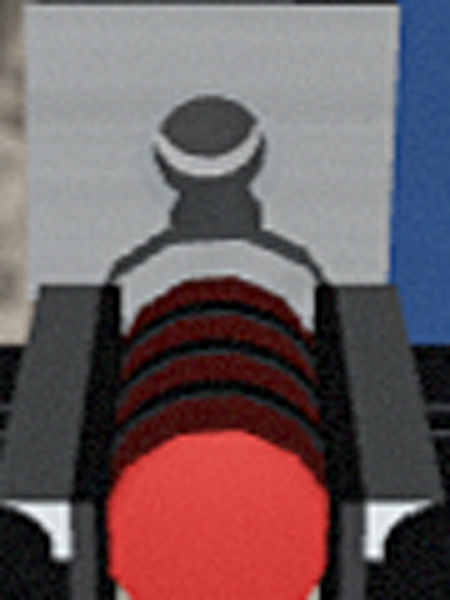

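Settled: hole centre (277,235.2), shank axis at column 278.2 — only about 0.7 mm off. Correct by (-0.5,-0.5) mm and insert.

```bash
python3 -m pendant '[{"grip":0,"translation":[-0.5,-0.5,-7],"yaw":0},{"grip":0,"translation":[-0.5,-0.5,-14],"yaw":0},{"grip":0,"translation":[-0.5,-0.5,-20],"yaw":0},{"grip":0,"translation":[-0.5,-0.5,-24],"yaw":0},{"grip":0,"translation":[-0.5,-0.5,-24],"yaw":0}]'
```

```text
clock: 12.1
eef_pos: [0.438, 0.2228, 0.0973]
tcp_rot: [-0.0, 0.585, 0.811, -0.001]
wrist_force: [0.1, 0.6, -0.8]
gripper_width: 0.0156
finger_force: 59.2
```

```bash
python3 -m pendant '[{"grip":0,"translation":[0,0,-4],"yaw":0},{"grip":0,"translation":[0,0,-8],"yaw":0},{"grip":0,"translation":[0,0,-14],"yaw":0},{"grip":0,"translation":[0,0,-20],"yaw":0},{"grip":0,"translation":[0,0,-20],"yaw":0}]'
```

```text
clock: 12.6
eef_pos: [0.4378, 0.2228, 0.077]
tcp_rot: [-0.001, 0.585, 0.811, -0.001]
wrist_force: [-0.4, -0.2, -0.3]
gripper_width: 0.0156
finger_force: 59.2
```

```bash
python3 -m pendant '[{"grip":0,"translation":[0,0,-2],"yaw":0},{"grip":0,"translation":[0,0,-4],"yaw":0},{"grip":0,"translation":[0,0,-6],"yaw":0},{"grip":0,"translation":[0,0,-8],"yaw":0},{"grip":0,"translation":[0,0,-8],"yaw":0}]'
```

```text
clock: 13.1
eef_pos: [0.4387, 0.2231, 0.0708]
tcp_rot: [0.0, 0.585, 0.811, 0.0]
wrist_force: [-1.4, -1.1, 4.1]
gripper_width: 0.0153
finger_force: 59.8
```

```bash
python3 -m pendant '[{"grip":0,"translation":[0,0,-1.5],"yaw":0},{"grip":0,"translation":[0,0,-3],"yaw":0},{"grip":0,"translation":[0,0,-3],"yaw":0},{"grip":0,"translation":[0,0,-3],"yaw":0}]'
```

```text
clock: 13.5
eef_pos: [0.4389, 0.2232, 0.0703]
tcp_rot: [-0.0, 0.585, 0.811, -0.001]
wrist_force: [-11.4, -4.2, 20.8]
gripper_width: 0.0157
finger_force: 61.5
```

```bash
python3 -m pendant '[{"grip":0,"translation":[0,0,0],"yaw":0},{"grip":0,"translation":[0,0,0],"yaw":0},{"grip":0,"translation":[0,0,0],"yaw":0},{"grip":0,"translation":[0,0,0],"yaw":0},{"grip":0,"translation":[0,0,0],"yaw":0}]'
python3 - <<'E'
from h import *
im,p=grab('wrist'); im2,_=grab('side')
a=np.hstack([cv2.resize(im[180:340,200:360],(400,400),interpolation=cv2.INTER_CUBIC),cv2.resize(im2[195:285,270:360],(400,400),interpolation=cv2.INTER_CUBIC)])
cv2.imwrite('pics/c5.png',a[:,:,::-1])
E
```

```text
clock: 14.0
eef_pos: [0.4389, 0.2232, 0.0703]
tcp_rot: [-0.0, 0.585, 0.811, -0.0]
wrist_force: [-10.6, -3.5, 20.2]
gripper_width: 0.0159
finger_force: 61.5
```

View pics/c5.png

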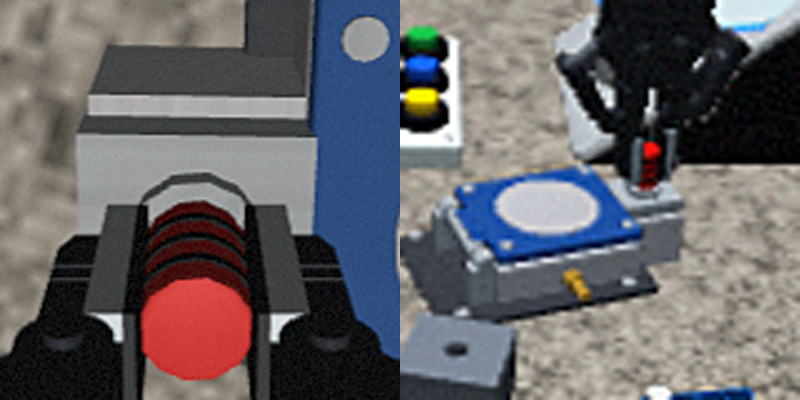

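The flange sits flat on the tab, the lid is fully shut, and the push holds steady at 20 N. Handing in.

```bash
python3 -c "
from cell import env
print(env.hand_in())"
```

```text
the job is handed in; nothing more can be done
None
```

I pressed the keys in order (yellow, blue, green), closed the cell and pushed the locking pin home; the arm still holds the pin, pressing at about 20 N, and I handed in at about 14 s (no verdict was returned).

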